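Start and screw down the lamp's clamp knob

TASK

Take the loose clamp knob from the tray, set it upright on the stud of the desk lamp's foot, turn it gently backwards (counter-clockwise seen from above) until it drops with a click into the thread, then turn it forwards (clockwise) until it is fully home, and let go. Never force it, neither by pressing nor by turning against a stop, and leave the other things on the desk alone.

Things in the scene. Friction and masses are not known exactly. Their poses are not given: they have to be found in the camera images.
- knob_mid (a point): Centre (half-way up) of the loose black plastic clamp knob, 50 mm tall, upright in the tray. Upper 20 mm: six-sided grip, 48 mm across flats, 55 over corners; lower 30 mm: round skirt 43 mm across. 55 to 90 g. z up its axis; the grip's flats face along x and every 60 deg from it. Backwards = counter-clockwise from above.
- knob_mouth (a point): Centre of the knob's underside, the mouth of its bore: 35 mm across, 30 mm deep, closed on top. Three 3.5 mm steel pins stick inwards in the bore 120 deg apart, their lower sides 4 mm above the rim; they leave a 22 mm round opening and engage the stud's thread.
- tray: Shallow grey tray, fixed, 210 (x) x 170 (y) mm, walls 4 mm thick and 22 mm high, floor 4 mm thick, on which the knob stands. Origin: centre of its underside.
- clamp_face (a point): Centre of the top of the aluminium clamp plate (58 mm across) on the fixed lamp foot (150 x 110 mm), 30 mm above the desk, on the stud's axis. The lamp's low arm runs from it along this point's +x to a 120 mm high post 165 mm away, lamp head (135 mm high) beyond. Fully home, the knob's rim is about 1 mm above this face, knob_mid 26 mm above.
- stud_tip (a point): Coned tip of the steel stud, 29 mm above clamp_face. Core 19 mm thick, 9 mm at the tip, cone 5 mm tall; thread 32 mm across, three starts, right-hand, 24 mm a turn, 2 to 3 mm axial play, slick. The angle of the thread's starts differs each time and is not given (this point's axes do not show it).
- thread_top (a point): On the stud's axis at the upper end of the thread, 19 mm above clamp_face. Set on, the knob mostly perches on the thread ends, knob_mid 34 to 41 mm over clamp_face. Turned backwards it climbs 24 mm a turn and within 110 deg drops about 8 mm, to 30 to 32 mm; some 15 deg farther back is a hard stop.
- thread_end (a point): On the stud's axis, 5 mm above clamp_face: where the pins are when home. After the drop, 80 to 100 deg forwards takes the knob down 24 mm a turn to the end stop, home. Turned forwards before the drop it mostly meets a blunt stop and jams. The stud sits in a rubber bush: at a stop the torque climbs by 4 N m per rad; past 0.5 N m is forcing.
- mug: Bystander: blue mug, 76 mm across, 92 mm high, origin at the centre of its underside.
- jar: Bystander: glass jar with a steel lid, 60 mm across, 85 mm high, origin at the centre of its underside.
- stapler: Bystander: black stapler, 130 x 34 x 55 mm, origin at the centre of its underside.
There are look-alikes about, which are no part of the job. Leave any blue look-alike of the part that bears knob_mid alone.

How it is judged (in metres and radians):
At the end, for the whole second after the job is handed in: The knob is on the stud, screwed down to within 2 mm of fully home (knob_mid less than 27.5 mm above clamp_face), within 4 mm of the stud's axis, upright within 0.1 rad, and at rest (z of knob_mid in the frame of clamp_face below 0.0275 m and horizontal distance between knob_mid and clamp_face below 0.004 m and angle between knob_mid's own z axis and vertical below 0.1 rad and linear speed of knob below 0.02 m/s); the robot touches nothing.
It fails at once if the knob is forced: more than 45 N between the knob and the stud (contact force between knob and stud above 45 N).
It fails at once if the mug, jar or stapler is moved more than 30 mm (distance of any of mug, jar, stapler from where it was at the start of the episode above 0.03 m).
It also fails if it takes over 72 s, if anything falls off the work surface, if the arm or the gripper's body presses on something with over 40 N, if the wrist force passes 120 N, or if a joint passes its speed limit or range.

ROBOT

A 6-joint arm with a two-finger parallel gripper is mounted at the origin on the work surface. World frame = base frame: x ahead of the robot, y to its left, z up, the work surface at z = 0. Lengths are in mm, angles in degrees, forces in N, time in s.
With the tool pointing down it reaches from about 350 to 850 mm from the base axis. Payload 8.1 kg.
Tool frame: the origin (TCP) lies midway between the tips of the shut fingers; the grasp point (between the pads) lies 19 mm behind it (hold_point_z is the distance from the TCP to the grasp point, in mm); z points along the fingers, y is the direction in which the jaws open and shut (so a half turn about z gives the same grasp; the last joint's range is limited). The gripper opens to 85 mm and grips with 20 to 120 N. Pads are 22 mm wide; open, the fingers measure 114 mm over their backs; the gripper's body (76 mm by 85 mm) begins 54 mm behind the grasp point. The pads swing forward as they close: fully open they stand 13 mm farther back than shut.
Start: joints at [-4.893, 7.471, 85.268, -0, 87.261, -4.893], TCP at [600.004, 0.022, 231.292] pointing down, gripper open.
Joint ranges: [-169.43, 169.43], [-51.17, 129.36], [1.28, 143.12], [-76.62, 256.62], [0, 156.53], [-152.29, 152.29]. Speed limits (degrees/s): [136.94, 136.94, 159.86, 180, 180, 180].

INTERFACE

Orientations are given as [roll, pitch, yaw] about the fixed x, y, z axes, in that order (R = Rz(yaw) Ry(pitch) Rx(roll)).
In Python, from bench import sense, snapshot, camera_params, hand_in, hold_point_z gives the robot as it stands.
- The arm moves only by the tool servo_tool, never from a script. Its argument "motion" is a list of rows, each a list of 7 numbers: the finger opening in mm, from 0 to 85.4, then the shift along the tool's x, y, z in mm, then the turn, a rotation vector about the tool's x, y, z in rad. A call has 1 to 10 rows; each row shifts and turns the pose as measured when the row begins, along the tool's axes as they then stand; what a row does not reach is not made up. A row lasts 1/10 s, in which the tool goes at most 50 mm and 8.59 degrees, less where a joint would pass 70% of its speed; a pose out of reach is approached as far as the arm can. A call with a gripper value outside its range is refused whole. The fingers move at their own pace and stop on an object; "force" is the grip in N (left out, the last holds). Time passes only in rows, so rows that do not move let the fingers close. It gives the time, the measured TCP pose, the force and the opening at its end, in the units of the state.
- sense(): the state, without advancing time (a new reading comes with each control period).
- snapshot(name): name is "scene" or "side" or "wrist"; returns the picture (400x640x3 uint8, blue, green, red); there is no depth.
- camera_params(name): a dict with "fx", "fy", "cx", "cy" (pixels), "R" (3x3) and "t" (3): a world point X has camera coordinates R X + t; the wrist camera has in their place "tool_from_camera" (4x4, takes a point from camera to tool coordinates, whose origin is the TCP and whose axes are the flange's). Camera axes: x right, y down, z forward; pixel columns grow to the right and rows downward; lengths in mm; the calibration is good to about 2 mm. A picture is of the moment at which its call begins: read the wrist's pose just before it. camera_params takes no time and is no camera call.
- hand_in(): hands the job in, once; it reports no verdict.
The state is a dict: "time": time; "joint_pos": joint angles; "qd": joint speeds; "joint_efforts": joint torques, N m; "tool_pos": TCP position; "tcp_rot": TCP orientation; "ft_force": force on the tool from outside, world axes, zero at the start; "wrist_torque": the same for the moment, N m; "finger_gap": finger opening in mm.
Only numpy, scipy, OpenCV 4.12 (cv2) and the standard library are available. Lean on these libraries where they do the work, as an engineer would, in place of code of your own. Each camera call takes 0.05 s, during which the arm holds its last target. There are 200 camera calls.

## Working session

There is one attempt and no reset: what is moved stays moved. The work goes in short steps, Python scripts to look and compute and a tool call to move; the robot and the scene stay as the last step left them, time stands still between calls to the robot, and variables do not carry over. Pictures are saved under pics/ and viewed, about 8 in all and at most 12, crops included, and the job is handed in when it is done.

Besides the shell and the picture viewer there is one more tool, called in YAML: its name, and indented under it one key for each argument. servo_tool: Moves the arm, as the interface text tells. Its arguments: {"type":"object","properties":{"motion":{"type":"array"},"force":{"type":"number"}},"required":["motion"]}

```bash
mkdir -p pics; ls
python3 - <<'E'
from bench import *
import cv2,numpy as np
s=sense(); print(s)
for n in("scene","side","wrist"):
    im=snapshot(n); cv2.imwrite(f"pics/{n}0.png",im)
    p=camera_params(n); print(n,{k:np.round(v,3).tolist() for k,v in p.items()})
print(hold_point_z)
E
```

```text
pics
{'time': 0.0, 'joint_pos': array([-4.89462503e+00,  7.51586146e+00,  8.53307702e+01,  2.85937093e-04,
        8.72622973e+01, -4.89251191e+00]), 'qd': array([-0.01386737,  0.01174735,  0.06353833, -0.06565265, -0.06721201,
       -0.02743946]), 'joint_efforts': array([-1.90700346e-03, -5.69404185e+01, -5.00557995e+01, -2.19391650e-04,
        1.44415747e-02,  7.24149572e-05]), 'tool_pos': array([5.99433640e+02, 5.62746175e-02, 2.30222303e+02]), 'tcp_rot': array([-1.79891492e+02, -9.57473115e-03,  8.99978639e+01]), 'ft_force': array([-0.8471821 ,  0.51105127,  0.16819013]), 'wrist_torque': array([ 0.00683189, -0.00170594, -0.00860748]), 'finger_gap': 85.45495222725995}
scene {'fx': 365.036, 'fy': 365.036, 'cx': 311.469, 'cy': 205.182, 'R': [[0.051, 0.999, 0.02], [0.729, -0.023, -0.685], [-0.683, 0.05, -0.729]], 't': [-25.391, -277.577, 1247.539]}
side {'fx': 429.924, 'fy': 429.924, 'cx': 324.45, 'cy': 203.369, 'R': [[0.997, -0.077, -0.018], [-0.056, -0.524, -0.85], [0.055, 0.848, -0.527]], 't': [-478.924, 97.683, 1294.285]}
wrist {'fx': 302.082, 'fy': 302.082, 'cx': 319.323, 'cy': 203.188, 'tool_from_camera': [[-0.001, -0.949, -0.315, 80.579], [1.0, -0.001, -0.0, -0.173], [0.0, -0.315, 0.949, -142.074], [0.0, 0.0, 0.0, 1.0]]}
18.700000000000003
```

View pics/scene0.png

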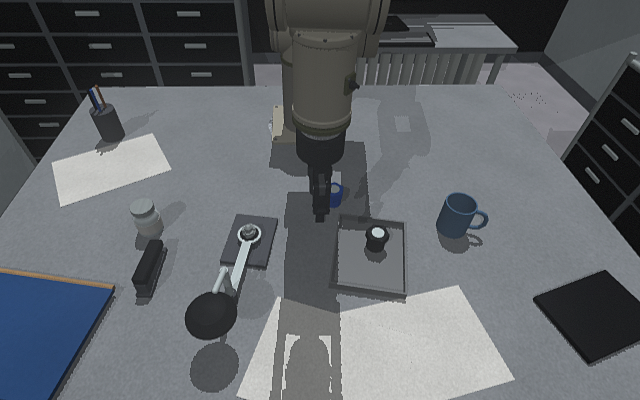

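View pics/side0.png

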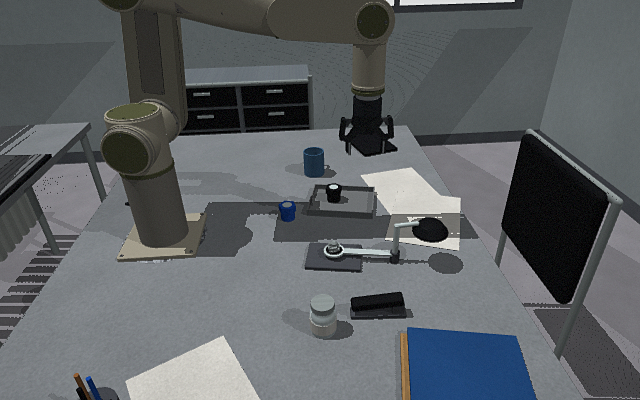

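The candidates are a black knob with a light cap in the tray, at scene (377,238) and side (334,192), and a blue look-alike on the desk, at scene (336,192) and side (287,210). The black one in the tray fits the description. The stud is at scene (249,232) and side (333,247). I'll confirm these in one enlarged crop and triangulate.

```bash
cat > h.py <<'E'
import numpy as np,cv2
from bench import *
from scipy.spatial.transform import Rotation as Ro
def cam(n,s=None):
    p=camera_params(n); K=np.array([[p['fx'],0,p['cx']],[0,p['fy'],p['cy']],[0,0,1]])
    if n=='wrist':
        T=np.eye(4);T[:3,:3]=Ro.from_euler('xyz',s['tcp_rot'],degrees=True).as_matrix();T[:3,3]=s['tool_pos']
        W=np.linalg.inv(T@np.array(p['tool_from_camera'])); return K,W[:3,:3],W[:3,3]
    return K,np.array(p['R']),np.array(p['t'])
def ray(c,u,v):
    K,R,t=c; return -R.T@t, R.T@np.linalg.inv(K)@np.array([u,v,1.])
def onz(c,u,v,z):
    o,d=ray(c,u,v); return o+d*(z-o[2])/d[2]
def proj(c,X):
    K,R,t=c; q=K@(R@np.asarray(X,float)+t); return q[:2]/q[2]
def tri(a,ua,b,ub):
    Pa=a[0]@np.c_[a[1],a[2]];Pb=b[0]@np.c_[b[1],b[2]]
    X=cv2.triangulatePoints(Pa,Pb,np.array(ua,float),np.array(ub,float))[:,0];return X[:3]/X[3]
E
python3 - <<'E'
from h import *
a,b=cam('scene'),cam('side')
A=cv2.imread('pics/scene0.png');B=cv2.imread('pics/side0.png')
f=lambda I,u,v:cv2.resize(I[v-25:v+25,u-33:u+33],None,fx=6,fy=6,interpolation=cv2.INTER_NEAREST)
cv2.imwrite('pics/crop1.png',np.vstack([np.hstack([f(A,377,238),f(A,249,235)]),np.hstack([f(B,334,195),f(B,333,250)])]))
print(onz(a,377,231,54),onz(b,334,186,54)); print(tri(a,(377,231),b,(334,186)))
print(onz(a,249,227,59),onz(b,333,241,59)); print(tri(a,(249,227),b,(333,241)))
s=sense();c=cam('wrist',s)
print(proj(c,onz(a,377,231,54)),proj(c,onz(a,249,227,59)))
E
```

```text
[520.00992026 152.702042    54.        ] [524.88797686 152.54729678  54.        ]
[523.83637955 150.96134961  56.08012574]
[ 501.82611104 -147.64382238   59.        ] [ 492.66795895 -155.47835568   59.        ]
[ 494.26986277 -148.08441257   52.36611737]
[233.8316364   20.93636013] [239.92287548 299.48334511]
```

View pics/crop1.png

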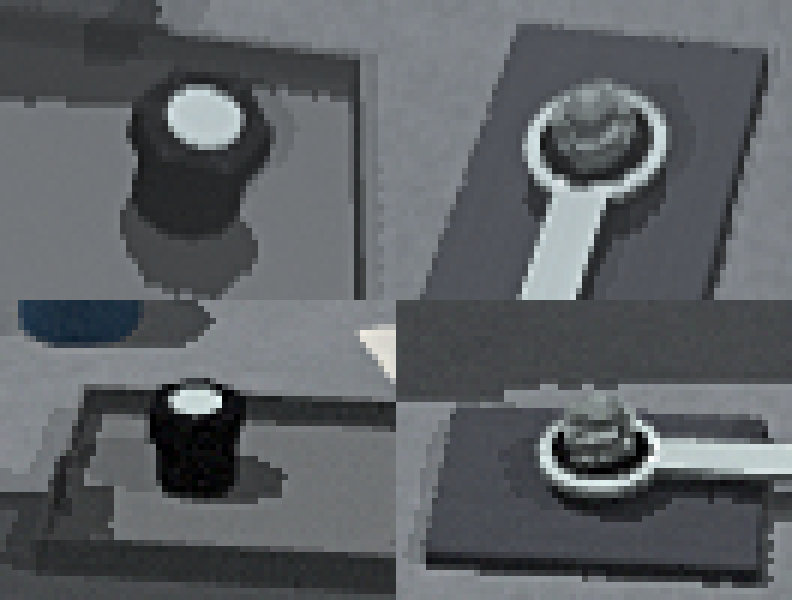

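View pics/wrist0.png

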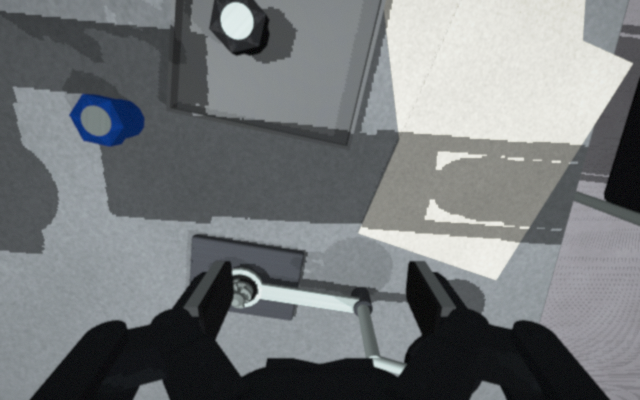

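The crop confirms the black knob, white-capped and upright in the tray. In the wrist view it is at (238,20) and the stud at (240,290); the blue look-alike is at (100,120), outside the tray. I'm moving over the knob for a close measurement.

servo_tool:
  motion:
    - [85,22,-16,0,0,0,0]
    - [85,22,-16,0,0,0,0]
    - [85,22,-16,0,0,0,0]
    - [85,22,-16,0,0,0,0]
    - [85,22,-14,0,0,0,0]
    - [85,0,0,0,0,0,0]
    - [85,0,0,0,0,0,0]

```text
time: 0.85
tool_pos: [517.4, 112.8, 227.4]
tcp_rot: [-179.6, 0.0, 89.9]
ft_force: [-0.3, -0.5, 0.3]
finger_gap: 84.7
```

Run:
```python
from h import *
s=sense(); im=snapshot('wrist'); c=cam('wrist',s); print(s['time'],s['tool_pos'],s['tcp_rot'],s['ft_force'])
np.savez('w1.npz',p=s['tool_pos'],r=s['tcp_rot']);cv2.imwrite('pics/w1.png',im)
u=proj(c,[522,152,54]); print(u)
x,y=int(u[0]),int(u[1]); m=np.zeros(im.shape[:2],np.uint8)
g=im.max(2); print(u)
sub=im[max(0,y-60):y+60,max(0,x-60):x+60]; cv2.imwrite('pics/w1c.png',cv2.resize(sub,None,fx=5,fy=5,interpolation=cv2.INTER_NEAREST))
# white cap
cap=(im.min(2)>170).astype(np.uint8); n,l,st,ce=cv2.connectedComponentsWithStats(cap)
for i in range(1,n):
    if np.linalg.norm(ce[i]-u)<40 and st[i,4]>50: print('cap',ce[i],st[i],onz(c,*ce[i],54))
```

```text
0.85 [517.39810475 112.8362629  227.44392273] [-1.79638023e+02  1.53509168e-02  8.99074143e+01] [-0.29787611 -0.45140519  0.32586551]
[324.99106078 144.99946512]
[324.99106078 144.99946512]
cap [325.37384615 144.07384615] [312 130  28  29 650] [522.39202345 152.94664644  54.        ]
```

View pics/w1c.png

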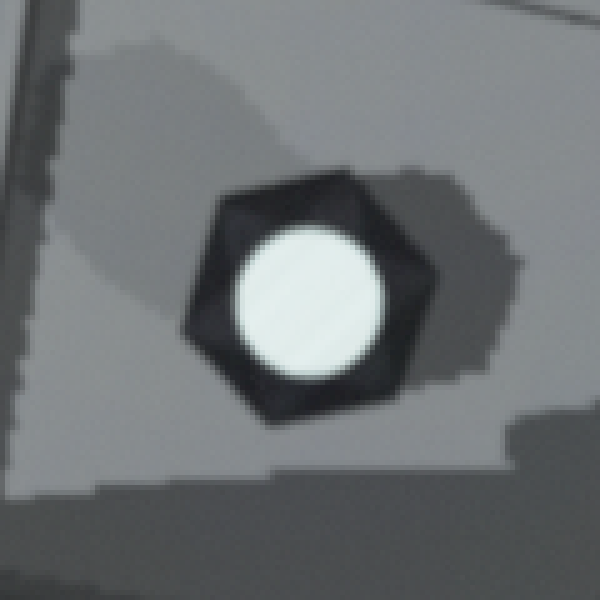

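Run:
```python
from h import *
d=np.load('w1.npz');c=cam('wrist',dict(tool_pos=d['p'],tcp_rot=d['r']))
P=np.array([onz(c,264+u/5-.4,84+v/5-.4,54) for u,v in[(345,170),(437,270),(398,398),(272,424),(183,330),(220,197)]])[:,:2]
print(P.mean(0),np.linalg.norm(P-P.mean(0),axis=1)); 
for i in range(3): print(np.linalg.norm(P[i]-P[i+3]))
e=P-np.roll(P,-1,0); mid=(P+np.roll(P,-1,0))/2-P.mean(0); a=np.degrees(np.arctan2(mid[:,1],mid[:,0])); print('normals',a, np.degrees(np.angle(np.exp(1j*np.radians(a*6)).mean()))/6)
```

```text
[522.45123284 153.42413205] [26.81036529 26.89048957 27.77634347 27.11867924 26.91384925 27.46873728]
53.925589567756106
53.80429880408107
55.24140379682415
normals [  43.77771327  -17.73154441  -76.63461451 -136.62409628  161.86736372
  103.33698969] -17.00099171195087
```

The corners give a clean hexagon centred at (522.4, 153.3) with a flat normal at -17°. I'm going above it with the jaws along -17°.

servo_tool:
  motion:
    - [85,20,2.5,0,0,0,0]
    - [85,20,2.5,0,0,0,0]
    - [85,0,0,30,0,0,0.1]
    - [85,0,0,30,0,0,0.1]
    - [85,0,0,30,0,0,0.097]
    - [85,0,0,30,0,0,0]
    - [85,0,0,0,0,0,0]

```text
time: 1.6
tool_pos: [527.6, 148.3, 104.7]
tcp_rot: [-179.9, 0.1, 71.7]
ft_force: [-1.8, -1.0, 0.0]
finger_gap: 85.1
```

```bash
cat >> h.py <<'E'
def to(x,y,z,yaw,s=None):
    "shift in tool axes and turn about tool z (rad) to reach a world pose"
    s=s or sense(); R=Ro.from_euler('xyz',s['tcp_rot'],degrees=True)
    G=Ro.from_euler('xyz',[180,0,yaw],degrees=True)
    print('t',s['time'],'p',np.round(s['tool_pos'],1),'rpy',np.round(s['tcp_rot'],2),'F',np.round(s['ft_force'],1),'M',np.round(s['wrist_torque'],3),'gap',round(s['finger_gap'],1),'q6',round(s['joint_pos'][5],1))
    print('shift',np.round(R.inv().apply(np.array([x,y,z])-s['tool_pos']),1),'rot',np.round((R.inv()*G).as_rotvec(),3))
E
python3 -c "
from h import *
to(522.4,153.3,23,73)"
```

```text
t 1.6 p [527.6 148.3 104.7] rpy [-1.799e+02  9.000e-02  7.174e+01] F [-1.8 -1.   0. ] M [-0.002  0.017 -0.009] gap 85.1 q6 28.6
shift [ 3.3 -6.3 81.7] rot [-0.002  0.002 -0.022]
```

servo_tool:
  motion:
    - [85,3.3,-6.3,0,-0.002,0.002,-0.022]
    - [85,0,0,20,0,0,0]
    - [85,0,0,20,0,0,0]
    - [85,0,0,20,0,0,0]
    - [85,0,0,0,0,0,0]

```text
time: 2.1
tool_pos: [528.4, 153.6, 52.2]
tcp_rot: [179.4, -0.3, 73.3]
ft_force: [0.3, 0.8, -0.4]
finger_gap: 84.9
```

```bash
python3 -c "
from h import *
to(522.4,153.3,23,73)"
```

```text
t 2.1 p [528.4 153.6  52.2] rpy [179.44  -0.33  73.27] F [ 0.3  0.8 -0.4] M [-0.047  0.008  0.012] gap 84.9 q6 27.6
shift [-2.2 -6.  29.1] rot [ 0.01  -0.006  0.005]
```

servo_tool:
  motion:
    - [85,-2.2,-6,10,0.01,-0.006,0.005]
    - [85,0,0,6,0,0,0]
    - [85,0,0,0,0,0,0]

```text
time: 2.4
tool_pos: [525.0, 154.0, 40.3]
tcp_rot: [179.7, -0.1, 73.0]
ft_force: [-1.0, 0.2, -0.1]
finger_gap: 85.0
```

```bash
python3 -c "
from h import *
to(522.4,153.3,23,73)"
```

```text
t 2.4 p [525.  154.   40.3] rpy [ 1.7971e+02 -1.4000e-01  7.3030e+01] F [-1.   0.2 -0.1] M [ 0.013  0.043 -0.011] gap 85.0 q6 28.0
shift [-1.5 -2.4 17.3] rot [ 0.005 -0.003  0.001]
```

servo_tool:
  motion:
    - [85,-1.5,-2.4,8,0.005,-0.003,0]
    - [85,-0.5,-0.5,7,0,0,0]
    - [85,0,0,2,0,0,0]
    - [85,0,0,0,0,0,0]

```text
time: 2.8
tool_pos: [522.5, 153.1, 23.5]
tcp_rot: [179.9, -0.0, 73.1]
ft_force: [0.3, 0.0, -0.3]
finger_gap: 84.9
```

```bash
python3 -c "
from h import *
to(522.4,153.3,23,73)"
```

```text
t 2.8 p [522.5 153.1  23.5] rpy [ 1.7991e+02 -2.0000e-02  7.3050e+01] F [ 0.3  0.  -0.3] M [ 0.018 -0.002  0.03 ] gap 84.9 q6 27.9
shift [ 0.2 -0.2  0.5] rot [ 0.002 -0.     0.001]
```

servo_tool:
  motion:
    - [46,0,0,-0.2,0,0,0]
    - [46,0,0,-0.2,0,0,0]
    - [46,0,0,-0.2,0,0,0]
    - [46,0,0,-0.2,0,0,0]
    - [46,0,0,-0.2,0,0,0]
  force: 35

```text
time: 3.3
tool_pos: [522.9, 153.2, 25.1]
tcp_rot: [179.9, -0.0, 73.0]
ft_force: [0.0, -0.1, -0.7]
finger_gap: 47.6
```

```bash
python3 -c "
from h import *
to(522.4,153.3,23,73)"
```

```text
t 3.3 p [522.9 153.2  25.1] rpy [ 1.7987e+02 -4.0000e-02  7.3050e+01] F [ 0.  -0.1 -0.7] M [-0.011  0.04  -0.03 ] gap 47.6 q6 27.9
shift [-0.  -0.6  2.1] rot [ 0.002 -0.001  0.001]
```

servo_tool:
  motion:
    - [46,0,0,-12,0,0,0]
    - [46,0,0,-35,0,0,0]
    - [46,0,0,-40,0,0,0]
    - [46,0,0,-40,0,0,0]
    - [46,0,0,-40,0,0,0]
    - [46,0,0,-10,0,0,0]

```text
time: 3.9
tool_pos: [519.7, 152.6, 209.2]
tcp_rot: [-179.8, 0.1, 73.0]
ft_force: [1.1, 0.0, 0.5]
finger_gap: 47.4
```

servo_tool:
  motion:
    - [46,-34,6.4,0,0,0,0]
    - [46,-34,6.4,0,0,0,0]
    - [46,-34,6.4,0,0,0,0]
    - [46,-34,6.4,0,0,0,0]
    - [46,-34,6.4,0,0,0,0]
    - [46,-34,6.4,0,0,0,0]
    - [46,-34,6.4,0,0,0,0]
    - [46,-34,6.4,0,0,0,0]
    - [46,-34,6.4,0,0,0,0]
    - [46,0,0,0,0,0,0]

```text
time: 4.9
tool_pos: [484.4, -166.4, 215.5]
tcp_rot: [179.8, -0.1, 73.3]
ft_force: [0.4, 0.3, -1.4]
finger_gap: 47.4
```

```bash
python3 -c "
from h import *
to(485,-190,205,73)"
```

```text
t 4.9 p [ 484.4 -166.4  215.5] rpy [ 1.7975e+02 -6.0000e-02  7.3320e+01] F [ 0.4  0.3 -1.4] M [ 0.008  0.01  -0.025] gap 47.4 q6 -8.1
shift [-22.4   7.3  10.5] rot [ 0.004 -0.001  0.006]
```

servo_tool:
  motion:
    - [46,-22,7,10,0.004,-0.001,0.006]
    - [46,0,0,0,0,0,0]
    - [46,0,0,0,0,0,0]

```text
time: 5.2
tool_pos: [484.2, -189.7, 205.4]
tcp_rot: [-180.0, -0.1, 72.8]
ft_force: [0.5, 0.2, -0.6]
finger_gap: 47.4
```

Run:
```python
from h import *
s=sense(); im=snapshot('wrist'); c=cam('wrist',s); to(485,-190,205,73,s)
np.savez('w2.npz',p=s['tool_pos'],r=s['tcp_rot']);cv2.imwrite('pics/w2.png',im)
u=proj(c,[497,-150,30]); print(u); x,y=[int(v) for v in u]
print(x-60,y-60)
sub=im[y-60:y+60,x-60:x+60]; k=im[200:400,160:480]
cv2.imwrite('pics/w2c.png',np.hstack([cv2.resize(sub,(400,400),interpolation=cv2.INTER_CUBIC),cv2.resize(k,(400,250))[0:250].copy() if 0 else cv2.copyMakeBorder(cv2.resize(k,(400,250)),0,150,0,0,cv2.BORDER_CONSTANT)]))
```

```text
t 5.2 p [ 484.2 -189.7  205.4] rpy [-1.7997e+02 -8.0000e-02  7.2830e+01] F [ 0.5  0.2 -0.6] M [-0.025  0.002 -0.048] gap 47.4 q6 -9.9
shift [-0.1  0.8  0.4] rot [-0.    -0.001 -0.003]
[319.96602943 142.55521701]
259 82
```

View pics/w2c.png

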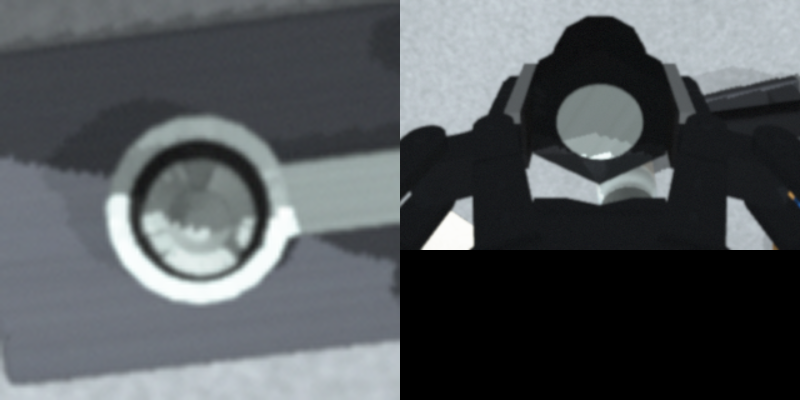

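The lamp ring (clamp_face) is centred at crop (199.5,208.5), wrist px (318.9,144.6). The held knob's cap is at about wrist px (320,297), square between the pads.

Run:
```python
from h import *
d=np.load('w2.npz');s=dict(tool_pos=d['p'],tcp_rot=d['r']);c=cam('wrist',s); im=cv2.imread('pics/w2.png')
print('face',onz(c,318.5,144.2,30),'tip',onz(c,259+202/3.333-.4,82+207/3.333-.4,59))
R=Ro.from_euler('xyz',d['r'],degrees=True)
g=im[255:330,285:355]; m=cv2.inRange(g,(90,90,90),(255,255,255)); n,l,st,ce=cv2.connectedComponentsWithStats(m)
i=1+np.argmax(st[1:,4]); print(ce[i]+[285,255],st[i])
cc=ce[i]+[285,255]
X=onz(c,*cc,s['tool_pos'][2]+29); print('cap in tool',R.inv().apply(X-s['tool_pos']))
ct,_=cv2.findContours((l==i).astype(np.uint8),0,1);print(cv2.minAreaRect(ct[0]))
# ring fit
h=im[100:190,275:365]; m=cv2.inRange(h,(120,130,125),(255,255,255)); ct,_=cv2.findContours(m,0,1)
p=np.vstack([q for q in ct if len(q)>15])[:,0]+[275,100]
e=p-[318.5,144.2]; r=np.hypot(*e.T); p=p[(r>24)&(r<31)&~((e[:,0]>15)&(abs(e[:,1])<16))]
A=np.c_[2*p,np.ones(len(p))]; q=np.linalg.lstsq(A,(p**2).sum(1),rcond=None)[0]; print('ring fit',q[:2],np.sqrt(q[2]+q[0]**2+q[1]**2),len(p),onz(c,q[0],q[1],30))
```

```text
face [ 495.04440711 -151.16332138   30.        ] tip [ 497.00099386 -147.42672865   59.        ]
[319.39044072 297.46399752] [   1   13   68   60 3222]
cap in tool [ -0.72325764  -0.07093739 -29.00100259]
((34.5, 42.5), (59.0, 67.0), 90.0)
ring fit [318.64245524 145.3498419 ] 27.665694540138276 124 [ 494.83458943 -152.33855401   30.        ]
```

The tip ray and the ring disagree by about 4 mm. I'll look from straight above the stud, where the height parallax vanishes.

servo_tool:
  motion:
    - [46,-20,0,20,0,0,0]
    - [46,-19,0,20,0,0,0]
    - [46,0,0,10,0,0,0]
    - [46,0,0,0,0,0,0]
    - [46,0,0,0,0,0,0]

```text
time: 5.75
tool_pos: [474.8, -222.6, 156.3]
tcp_rot: [179.9, -0.1, 73.2]
ft_force: [0.4, 0.1, -0.4]
finger_gap: 47.2
```

Run:
```python
from h import *
s=sense(); im=snapshot('wrist'); c=cam('wrist',s); to(472,-228,150,73,s)
np.savez('w3.npz',p=s['tool_pos'],r=s['tcp_rot']);cv2.imwrite('pics/w3.png',im)
u=proj(c,[495,-151.5,30]); print(u,proj(c,[495,-151.5,59])); x,y=[int(v) for v in u]
print(x-50,y-50)
sub=im[y-50:y+50,x-50:x+50]
cv2.imwrite('pics/w3c.png',cv2.resize(sub,(600,600),interpolation=cv2.INTER_CUBIC))
```

```text
t 5.75 p [ 474.8 -222.6  156.3] rpy [ 1.7986e+02 -1.4000e-01  7.3190e+01] F [ 0.4  0.1 -0.4] M [0.057 0.047 0.005] gap 47.2 q6 -14.1
shift [-6.  -1.1  6.3] rot [ 0.003 -0.003  0.003]
[317.62925937 111.493304  ] [317.51713872 112.42892878]
267 61
```

View pics/w3c.png

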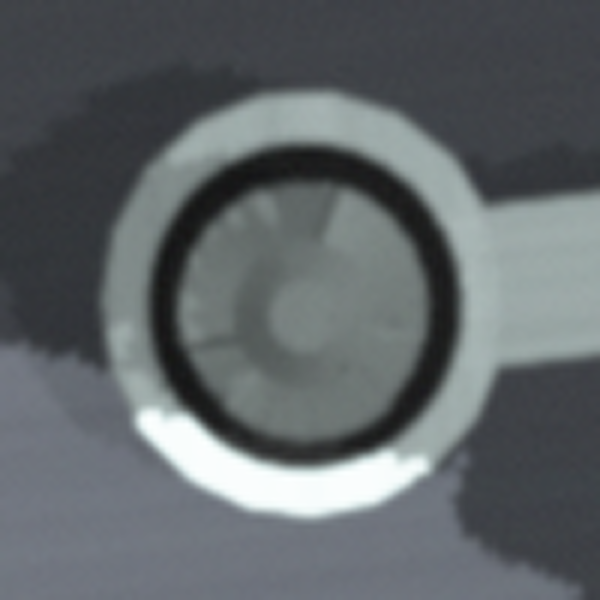

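From above, crop centres are: ring (304,303), thread (302,311), tip (301,315). They are now almost concentric.

Run:
```python
from h import *
d=np.load('w3.npz');c=cam('wrist',dict(tool_pos=d['p'],tcp_rot=d['r']))
f=lambda u,v,z:print(np.round(onz(c,267+u/6-.4,61+v/6-.4,z),1))
f(304,303,30);f(306,305,30);f(302,311,45);f(301,315,59)
R=Ro.from_euler('xyz',d['r'],degrees=True)
print('to tcp: knob centre offset world', R.apply([-.7,0,0]))
# cap in this view
im=cv2.imread('pics/w3.png');g=im[255:330,285:355]; m=cv2.inRange(g,(90,90,90),(255,255,255)); n,l,st,ce=cv2.connectedComponentsWithStats(m)
i=1+np.argmax(st[1:,4]);print(ce[i]+[285,255],st[i])
to(495,-151,110,73)
```

```text
[ 494.8 -151.1   30. ]
[ 495.  -151.4   30. ]
[ 494.4 -151.7   45. ]
[ 494.3 -151.8   59. ]
to tcp: knob centre offset world [-0.20248304 -0.67007276 -0.001764  ]
[319.27432808 297.47544022] [   0   13   69   60 3237]
t 5.8 p [ 474.9 -222.5  156.4] rpy [ 1.7985e+02 -1.5000e-01  7.3200e+01] F [ 0.8  0.5 -1. ] M [-0.003 -0.016  0.013] gap 47.6 q6 -14.1
shift [74.1 -1.5 46.6] rot [ 0.003 -0.003  0.003]
```

servo_tool:
  motion:
    - [46,25,-0.5,0,0,0,0]
    - [46,25,-0.5,10,0,0,0]
    - [46,20,-0.5,20,0,0,0]
    - [46,4,0,20,0,0,0]
    - [46,0,0,0,0,0,0]
    - [46,0,0,0,0,0,0]

```text
time: 6.4
tool_pos: [501.1, -146.7, 113.5]
tcp_rot: [179.2, -0.1, 73.4]
ft_force: [-0.1, -0.4, -0.8]
finger_gap: 47.5
```

```bash
python3 -c "
from h import *
to(494.8,-150.8,95,73)"
```

```text
t 6.4 p [ 501.1 -146.7  113.5] rpy [ 1.7917e+02 -1.1000e-01  7.3420e+01] F [-0.1 -0.4 -0.8] M [-0.006  0.002 -0.033] gap 47.5 q6 -5.5
shift [-5.8 -5.2 18.4] rot [ 0.014 -0.002  0.007]
```

servo_tool:
  motion:
    - [46,-5.8,-5.2,8,0.014,-0.002,0.007]
    - [46,0,0,7,0,0,0]
    - [46,0,0,0,0,0,0]
    - [46,0,0,0,0,0,0]

```text
time: 6.8
tool_pos: [495.7, -153.1, 100.9]
tcp_rot: [179.8, 0.1, 72.9]
ft_force: [-0.6, 0.8, -1.2]
finger_gap: 47.5
```

```bash
python3 -c "
from h import *
to(494.8,-150.8,84,73)"
```

```text
t 6.8 p [ 495.7 -153.1  100.9] rpy [1.7977e+02 6.0000e-02 7.2890e+01] F [-0.6  0.8 -1.2] M [ 0.041  0.006 -0.001] gap 47.5 q6 -5.7
shift [ 1.9 -1.6 16.9] rot [ 0.004  0.001 -0.002]
```

servo_tool:
  motion:
    - [46,1.9,-1.6,5,0.004,0.001,0]
    - [46,0,0,5,0,0,0]
    - [46,0,0,3,0,0,0]
    - [46,0,0,0,0,0,0]

```text
time: 7.2
tool_pos: [494.8, -151.1, 87.1]
tcp_rot: [180.0, -0.0, 72.8]
ft_force: [0.7, -0.0, -0.8]
finger_gap: 47.3
```

```bash
python3 -c "
from h import *
to(494.8,-150.8,76,73)"
```

```text
t 7.2 p [ 494.8 -151.1   87.1] rpy [ 1.7999e+02 -1.0000e-02  7.2830e+01] F [ 0.7 -0.  -0.8] M [ 0.032 -0.031  0.01 ] gap 47.3 q6 -5.5
shift [ 0.3 -0.1 11.1] rot [ 0.    -0.    -0.003]
```

servo_tool:
  motion:
    - [46,0.2,0,4,0,0,0]
    - [46,0,0,4,0,0,0]
    - [46,0,0,3,0,0,0]
    - [46,0,0,2,0,0,0]
    - [46,0,0,0,0,0,0]

```text
time: 7.7
tool_pos: [494.7, -150.8, 72.7]
tcp_rot: [-180.0, -0.0, 72.9]
ft_force: [0.6, 0.0, -1.4]
finger_gap: 47.4
```

```bash
python3 -c "
from h import *
to(494.8,-150.8,68,73)"
```

```text
t 7.7 p [ 494.7 -150.8   72.7] rpy [-1.7999e+02 -1.0000e-02  7.2850e+01] F [ 0.6  0.  -1.4] M [-0.039  0.034 -0.021] gap 47.4 q6 -5.5
shift [-0.   0.1  4.7] rot [-0.    -0.    -0.003]
```

servo_tool:
  motion:
    - [46,0,0,1.5,0,0,0]
    - [46,0,0,1.5,0,0,0]
    - [46,0,0,1,0,0,0]
    - [46,0,0,0.7,0,0,0]

```text
time: 8.1
tool_pos: [495.1, -150.9, 68.1]
tcp_rot: [180.0, -0.0, 72.9]
ft_force: [-0.9, -0.6, 0.1]
finger_gap: 47.6
```

```bash
python3 -c "
from h import *
to(494.8,-150.8,66,73)"
```

```text
t 8.1 p [ 495.1 -150.9   68.1] rpy [ 1.7997e+02 -1.0000e-02  7.2850e+01] F [-0.9 -0.6  0.1] M [-0.001 -0.014 -0.019] gap 47.6 q6 -5.5
shift [ 0.  -0.3  2.1] rot [ 0.001 -0.    -0.003]
```

servo_tool:
  motion:
    - [46,0,-0.2,1,0,0,0]
    - [46,0,0,0.8,0,0,0]
    - [46,0,0,0.8,0,0,0]

```text
time: 8.4
tool_pos: [495.0, -150.9, 65.4]
tcp_rot: [180.0, -0.0, 72.9]
ft_force: [-0.4, -0.0, -0.6]
finger_gap: 47.9
```

```bash
python3 -c "
from h import *
to(494.8,-150.8,64,73)"
```

```text
t 8.4 p [ 495.  -150.9   65.4] rpy [179.95  -0.    72.85] F [-0.4 -0.  -0.6] M [ 0.01   0.011 -0.026] gap 47.9 q6 -5.5
shift [ 0.1 -0.2  1.4] rot [ 0.001 -0.    -0.003]
```

servo_tool:
  motion:
    - [46,0,0,0.8,0,0,0]
    - [46,0,0,0.8,0,0,0]
    - [46,0,0,0.8,0,0,0]

```text
time: 8.7
tool_pos: [495.7, -151.4, 64.2]
tcp_rot: [179.9, 0.0, 72.8]
ft_force: [-2.9, -0.1, 8.0]
finger_gap: 47.3
```

```bash
python3 -c "
from h import *
to(494.8,-150.8,62,73)"
```

```text
t 8.7 p [ 495.7 -151.4   64.2] rpy [1.7986e+02 3.0000e-02 7.2850e+01] F [-2.9 -0.1  8. ] M [-0.005  0.529 -0.068] gap 47.3 q6 -5.5
shift [ 0.3 -1.1  2.2] rot [ 0.002  0.    -0.003]
```

It is perched at TCP z 64.2, so knob_mid is about 38 mm over the face, with 8 N of contact force. I'm easing off and then starting to turn backwards gently.

servo_tool:
  motion:
    - [46,0.2,-0.6,-0.6,0,0,0]
    - [46,0,0,0,0,0,0]
    - [46,0,0,-0.2,0,0,-0.07]
    - [46,0,0,-0.2,0,0,-0.07]

```text
time: 9.1
tool_pos: [495.2, -151.0, 65.2]
tcp_rot: [179.9, 0.0, 81.0]
ft_force: [-0.7, -0.2, -0.9]
finger_gap: 47.6
```

```bash
python3 -c "
from h import *
to(494.8,-150.8,64,73)"
```

```text
t 9.1 p [ 495.2 -151.    65.2] rpy [1.7985e+02 4.0000e-02 8.1040e+01] F [-0.7 -0.2 -0.9] M [-0.048  0.071 -0.04 ] gap 47.6 q6 -13.7
shift [ 0.1 -0.4  1.2] rot [0.003 0.001 0.14 ]
```

servo_tool:
  motion:
    - [46,0,-0.2,0.4,0,0,-0.07]
    - [46,0,0,0.2,0,0,-0.07]
    - [46,0,0,0.1,0,0,-0.07]

```text
time: 9.4
tool_pos: [495.5, -151.0, 64.8]
tcp_rot: [179.8, 0.1, 93.6]
ft_force: [0.6, -0.0, -0.9]
finger_gap: 47.7
```

```bash
python3 -c "
from h import *
to(494.8,-150.8,64,73)"
```

```text
t 9.4 p [ 495.5 -151.    64.8] rpy [1.798e+02 9.000e-02 9.359e+01] F [ 0.6 -0.  -0.9] M [-0.063  0.072  0.041] gap 47.7 q6 -26.2
shift [ 0.2 -0.7  0.8] rot [0.004 0.001 0.359]
```

servo_tool:
  motion:
    - [46,0.1,-0.6,0.6,0.003,0,0]
    - [46,0,0,0.6,0,0,0]
    - [46,0,0,0.5,0,0,0]

```text
time: 9.7
tool_pos: [495.0, -151.6, 63.5]
tcp_rot: [180.0, 0.2, 93.5]
ft_force: [-1.2, -0.3, 3.3]
finger_gap: 47.3
```

```bash
python3 -c "
from h import *
to(494.8,-150.8,64,73)"
```

```text
t 9.7 p [ 495.  -151.6   63.5] rpy [1.7997e+02 1.6000e-01 9.3470e+01] F [-1.2 -0.3  3.3] M [-0.134  0.327  0.06 ] gap 47.3 q6 -26.0
shift [ 0.8 -0.2 -0.5] rot [0.001 0.003 0.357]
```

servo_tool:
  motion:
    - [46,0.4,-0.1,0,0,0,-0.07]
    - [46,0,0,0,0,0,-0.07]
    - [46,0,0,0,0,0,-0.07]

```text
time: 10.0
tool_pos: [494.6, -150.9, 62.8]
tcp_rot: [-180.0, 0.1, 105.6]
ft_force: [0.3, -0.2, -0.8]
finger_gap: 47.9
```

```bash
python3 -c "
from h import *
to(494.8,-150.8,64,73)"
```

```text
t 10.0 p [ 494.6 -150.9   62.8] rpy [-1.7997e+02  1.1000e-01  1.0558e+02] F [ 0.3 -0.2 -0.8] M [-0.032 -0.007  0.009] gap 47.9 q6 -38.1
shift [ 0.   0.2 -1.2] rot [0.    0.002 0.569]
```

Contact has vanished at 33° back. I'm probing downwards for the drop.

servo_tool:
  motion:
    - [46,0,0.1,0.7,0,0,0]
    - [46,0,0,0.7,0,0,0]
    - [46,0,0,0.5,0,0,0]

```text
time: 10.3
tool_pos: [494.6, -150.8, 60.2]
tcp_rot: [-180.0, 0.1, 105.3]
ft_force: [0.7, -0.9, -0.5]
finger_gap: 47.4
```

```bash
python3 -c "
from h import *
to(494.8,-150.8,60,73)"
```

```text
t 10.3 p [ 494.6 -150.8   60.2] rpy [-1.7996e+02  1.0000e-01  1.0530e+02] F [ 0.7 -0.9 -0.5] M [-0.166 -0.04  -0.01 ] gap 47.4 q6 -37.8
shift [-0.1  0.2  0.2] rot [-0.     0.002  0.564]
```

servo_tool:
  motion:
    - [46,0,0,0.7,0,0,0]
    - [46,0,0,0.6,0,0,0]
    - [46,0,0,0.5,0,0,0]

```text
time: 10.6
tool_pos: [494.5, -150.8, 58.2]
tcp_rot: [-180.0, 0.1, 105.1]
ft_force: [-0.1, -1.2, -0.2]
finger_gap: 47.2
```

```bash
python3 -c "
from h import *
to(494.8,-150.8,57,73)"
```

```text
t 10.6 p [ 494.5 -150.8   58.2] rpy [-1.7996e+02  1.0000e-01  1.0513e+02] F [-0.1 -1.2 -0.2] M [-0.154 -0.019  0.013] gap 47.2 q6 -37.7
shift [-0.   0.2  1.2] rot [-0.     0.002  0.561]
```

servo_tool:
  motion:
    - [46,0,0,0.6,0,0,0]
    - [46,0,0,0.6,0,0,0]

```text
time: 10.8
tool_pos: [494.7, -150.9, 57.0]
tcp_rot: [-180.0, 0.1, 105.1]
ft_force: [-0.4, -0.5, 3.9]
finger_gap: 47.1
```

```bash
python3 -c "
from h import *
to(494.8,-150.8,57,73)"
```

```text
t 10.8 p [ 494.7 -150.9   57. ] rpy [-1.7997e+02  1.1000e-01  1.0511e+02] F [-0.4 -0.5  3.9] M [-0.081  0.06   0.009] gap 47.1 q6 -37.6
shift [0.  0.2 0. ] rot [0.    0.002 0.56 ]
```

It has dropped: knob_mid is about 31 mm over the face, with light contact. I'm turning forwards now, following the pitch.

servo_tool:
  motion:
    - [46,0,0,-0.1,0,0,0.07]
    - [46,0,0,0.1,0,0,0.07]
    - [46,0,0,0.1,0,0,0.07]
    - [46,0,0,0.1,0,0,0.07]

```text
time: 11.2
tool_pos: [494.8, -150.8, 56.8]
tcp_rot: [180.0, 0.1, 88.5]
ft_force: [0.1, -1.7, 0.0]
finger_gap: 47.3
```

```bash
python3 -c "
from h import *
to(494.7,-150.8,56,73)"
```

```text
t 11.2 p [ 494.8 -150.8   56.8] rpy [1.7998e+02 1.0000e-01 8.8530e+01] F [ 0.1 -1.7  0. ] M [-0.166 -0.105  0.073] gap 47.3 q6 -21.1
shift [-0.  -0.1  0.8] rot [0.001 0.002 0.271]
```

servo_tool:
  motion:
    - [46,0,0,0.5,0,0,0.07]
    - [46,0,0,0.4,0,0,0.07]
    - [46,0,0,0.2,0,0,0.07]
    - [46,0,0,0.2,0,0,0.07]

```text
time: 11.6
tool_pos: [494.8, -150.8, 55.3]
tcp_rot: [179.9, 0.1, 71.8]
ft_force: [0.7, -1.6, -0.8]
finger_gap: 47.2
```

```bash
python3 -c "
from h import *
to(494.7,-150.8,55,73)"
```

```text
t 11.6 p [ 494.8 -150.8   55.3] rpy [1.7995e+02 9.0000e-02 7.1780e+01] F [ 0.7 -1.6 -0.8] M [-0.194 -0.059  0.017] gap 47.2 q6 -4.3
shift [-0.  -0.1  0.3] rot [ 0.001  0.002 -0.021]
```

servo_tool:
  motion:
    - [46,0,0,0.3,0,0,0.07]
    - [46,0,0,0.3,0,0,0.07]
    - [46,0,0,0.2,0,0,0.07]
    - [46,0,0,0.2,0,0,0.07]

```text
time: 12.0
tool_pos: [494.9, -150.8, 54.1]
tcp_rot: [179.9, 0.1, 55.0]
ft_force: [0.7, -0.1, -1.1]
finger_gap: 47.4
```

```bash
python3 -c "
from h import *
to(494.7,-150.8,54,55)"
```

```text
t 12.0 p [ 494.9 -150.8   54.1] rpy [1.7991e+02 7.0000e-02 5.5030e+01] F [ 0.7 -0.1 -1.1] M [-0.164 -0.095  0.021] gap 47.4 q6 12.4
shift [-0.1 -0.1  0.1] rot [0.001 0.001 0.   ]
```

servo_tool:
  motion:
    - [46,0,0,0.3,0,0,0.07]
    - [46,0,0,0.3,0,0,0.07]
    - [46,0,0,0.2,0,0,0.07]
    - [46,0,0,0.2,0,0,0.07]

```text
time: 12.4
tool_pos: [494.9, -150.8, 53.0]
tcp_rot: [179.9, 0.0, 38.3]
ft_force: [-0.2, -1.3, -0.7]
finger_gap: 47.6
```

```bash
python3 -c "
from h import *
to(494.7,-150.8,53,38)"
```

```text
t 12.4 p [ 494.9 -150.8   53. ] rpy [1.799e+02 4.000e-02 3.827e+01] F [-0.2 -1.3 -0.7] M [-0.163 -0.06  -0.031] gap 47.6 q6 29.2
shift [-0.1 -0.1 -0. ] rot [0.002 0.001 0.005]
```

servo_tool:
  motion:
    - [46,0,0,0.3,0,0,0.06]
    - [46,0,0,0.3,0,0,0.06]
    - [46,0,0,0.3,0,0,0.05]

```text
time: 12.7
tool_pos: [494.9, -150.8, 52.1]
tcp_rot: [179.9, 0.0, 28.1]
ft_force: [-0.1, -1.4, 0.5]
finger_gap: 47.7
```

```bash
python3 -c "
from h import *
to(494.7,-150.8,52,28)"
```

```text
t 12.7 p [ 494.9 -150.8   52.1] rpy [1.7988e+02 2.0000e-02 2.8050e+01] F [-0.1 -1.4  0.5] M [-0.104 -0.057 -0.008] gap 47.7 q6 39.4
shift [-0.2 -0.1  0.1] rot [0.002 0.    0.001]
```

servo_tool:
  motion:
    - [46,0,0,0.2,0,0,0.045]
    - [46,0,0,0.2,0,0,0.045]

```text
time: 12.9
tool_pos: [495.0, -150.8, 51.8]
tcp_rot: [179.9, -0.0, 22.6]
ft_force: [-0.0, 0.5, 0.2]
finger_gap: 47.1
```

```bash
python3 -c "
from h import *
to(494.7,-150.8,52,28)"
```

```text
t 12.9 p [ 495.  -150.8   51.8] rpy [179.88  -0.    22.65] F [-0.   0.5  0.2] M [-0.097  0.044  0.041] gap 47.1 q6 44.8
shift [-0.3 -0.2 -0.2] rot [ 0.002  0.    -0.093]
```

servo_tool:
  motion:
    - [46,0,0,0.2,0,0,0.045]
    - [46,0,0,0.1,0,0,0]

```text
time: 13.1
tool_pos: [495.1, -150.9, 51.6]
tcp_rot: [179.9, -0.0, 19.9]
ft_force: [-1.1, -0.4, 1.8]
finger_gap: 47.7
```

```bash
python3 -c "
from h import *
to(494.7,-150.8,52,28)
print(np.mean([sense()['wrist_torque'] for _ in range(3)],0))"
```

```text
t 13.1 p [ 495.1 -150.9   51.6] rpy [ 1.7987e+02 -2.0000e-02  1.9900e+01] F [-1.1 -0.4  1.8] M [-0.099  0.065  0.034] gap 47.7 q6 47.6
shift [-0.4 -0.2 -0.4] rot [ 0.002 -0.    -0.141]
[-0.09904127  0.06539047  0.03397746]
```

servo_tool:
  motion:
    - [46,0,-0.3,0.1,0,0,0.045]
    - [46,0,0,0,0,0,0]

```text
time: 13.3
tool_pos: [495.0, -150.8, 51.6]
tcp_rot: [179.9, -0.0, 17.4]
ft_force: [-0.7, -0.2, -0.5]
finger_gap: 47.8
```

```bash
python3 -c "
from h import *
to(494.7,-150.8,51,15)"
```

```text
t 13.3 p [ 495.  -150.8   51.6] rpy [ 1.7985e+02 -1.0000e-02  1.7410e+01] F [-0.7 -0.2 -0.5] M [-0.163  0.023 -0.016] gap 47.8 q6 50.1
shift [-0.3 -0.1  0.6] rot [ 0.003 -0.     0.042]
```

servo_tool:
  motion:
    - [46,0,0,0.3,0,0,0.045]
    - [46,0,0,0.2,0,0,0.03]

```text
time: 13.5
tool_pos: [495.1, -151.1, 51.2]
tcp_rot: [179.8, -0.0, 13.2]
ft_force: [-0.0, -1.7, 0.3]
finger_gap: 47.6
```

```bash
python3 -c "
from h import *
to(494.7,-150.8,51,15)"
```

```text
t 13.5 p [ 495.1 -151.1   51.2] rpy [ 1.7983e+02 -3.0000e-02  1.3240e+01] F [-0.  -1.7  0.3] M [-0.378  0.147  0.068] gap 47.6 q6 54.3
shift [-0.3 -0.3  0.2] rot [ 0.003 -0.    -0.031]
```

servo_tool:
  motion:
    - [46,0.2,0,0.2,0,0,0.04]
    - [46,0,0,0,0,0,0]

```text
time: 13.7
tool_pos: [494.8, -151.5, 50.9]
tcp_rot: [179.8, 0.0, 11.0]
ft_force: [-1.4, -2.6, 0.8]
finger_gap: 47.2
```

```bash
python3 -c "
from h import *
to(494.7,-150.8,51,15)"
```

```text
t 13.7 p [ 494.8 -151.5   50.9] rpy [1.798e+02 3.000e-02 1.099e+01] F [-1.4 -2.6  0.8] M [-0.408  0.162  0.044] gap 47.2 q6 56.5
shift [ 0.  -0.7 -0.1] rot [ 0.004  0.001 -0.07 ]
```

servo_tool:
  motion:
    - [46,0,-0.6,0.2,0,0,0.04]
    - [46,0,0,0,0,0,0]

```text
time: 13.9
tool_pos: [494.8, -151.6, 50.9]
tcp_rot: [179.7, 0.0, 8.9]
ft_force: [-0.8, -1.8, 0.3]
finger_gap: 47.7
```

```bash
python3 -c "
from h import *
to(494.7,-150.8,51,15)"
```

```text
t 13.9 p [ 494.8 -151.6   50.9] rpy [1.7973e+02 2.0000e-02 8.8900e+00] F [-0.8 -1.8  0.3] M [-0.275  0.101  0.193] gap 47.7 q6 58.7
shift [ 0.  -0.8 -0.1] rot [ 0.005  0.001 -0.107]
```

The torque rises to 0.19 N m, matching the bush stiffness, after about 96° forwards and about 6 mm of descent. The knob is home, so I'm letting go.

servo_tool:
  motion:
    - [60,0,0,-0.2,0,0,0]
    - [85,0,0,-0.2,0,0,0]
    - [85,0,0,-0.2,0,0,0]
    - [85,0,0,-0.2,0,0,0]
    - [85,0,0,-10,0,0,0]
    - [85,0,0,-20,0,0,0]
    - [85,0,0,-20,0,0,0]
    - [85,0,0,-20,0,0,0]
    - [85,0,0,-20,0,0,0]

```text
time: 14.8
tool_pos: [492.3, -148.6, 143.4]
tcp_rot: [-179.9, 0.3, 9.3]
ft_force: [-0.7, -0.5, 0.3]
finger_gap: 84.6
```

Run:
```python
from h import *
a,b=cam('scene'),cam('side'); A=snapshot('scene');B=snapshot('side'); to(495,-151,150,9)
X=[494.6,-151.5,81]
def cap(n,c,I):
    u=proj(c,X); m=cv2.inRange(I,(150,150,150),(255,255,255)); n_,l,st,ce=cv2.connectedComponentsWithStats(m)
    r=[(np.round(ce[i],1),st[i]) for i in range(1,n_) if np.linalg.norm(ce[i]-u)<14 and st[i,4]>15]; print(n,u,r); return r
ra,rb=cap('scene',a,A),cap('side',b,B)
f=lambda I,c:(lambda u:cv2.resize(I[u[1]-30:u[1]+30,u[0]-40:u[0]+40],None,fx=5,fy=5,interpolation=cv2.INTER_NEAREST))(proj(c,X).astype(int))
cv2.imwrite('pics/fin.png',np.hstack([f(A,a),f(B,b)]))
```

```text
t 14.9 p [ 494.6 -149.6  146.2] rpy [1.799e+02 1.000e-02 9.260e+00] F [-0.6 -0.   0.4] M [-0.01  -0.056 -0.017] gap 84.6 q6 58.3
shift [ 0.1  1.5 -3.8] rot [0.002 0.    0.005]
scene [246.53325415 218.53134581] [(array([244. , 217.9]), array([241, 215,   9,   8,  40], dtype=int32))]
side [333.51443162 233.45922805] [(array([332.3, 235.4]), array([328, 233,  10,   5,  27], dtype=int32))]
```

View pics/fin.png

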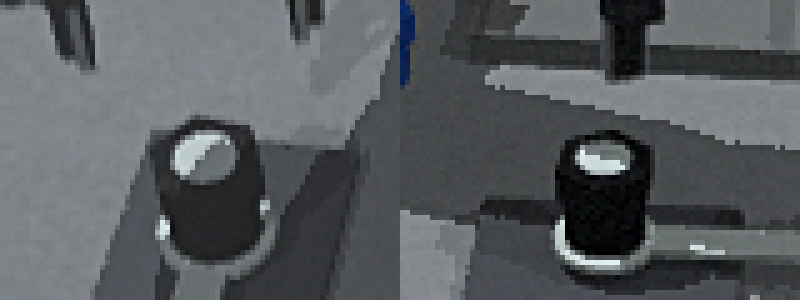

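The knob stands upright on the plate. Its cap centre is at scene (246.1,218.9) and side (333.1,233.5), within half a pixel of the prediction for fully home. The gripper is clear, so I'm handing in.

```bash
python3 -c "
from bench import *
print(hand_in())"
```

```text
the job is handed in; nothing more can be done
None
```

I set the black knob from the tray on the lamp's stud, turned it back until it dropped into the thread, screwed it forwards to its stop and let go. I handed in about 15 s into the 72 s allowed; `hand_in` gave no verdict.

- **Drop:** It perched with knob_mid about 38 mm over the plate. After about 33° backwards it dropped to about 31 mm.
- **Screwing home:** It came down about 6 mm over about 96° forwards. I stopped when the torque rose to 0.19 N m, well under the 0.5 N m limit. The highest contact force I read was 8 N, taken at the end of each move.
- **Last check:** In both fixed views the knob stands upright on the plate. Its cap is within half a pixel of where "fully home" predicts, about 26 mm above the plate. The gripper was open about 90 mm higher and touching nothing.
- **Limits of that check:** The images resolve height only to about ±2 mm, so being fully home rests mainly on the torque rise and the measured descent. My automatic cap detection was pulled about 2 px off by a shadow, so I used the hand-read centres.
- **Early disagreement:** The first fixes on the stud differed by several mm. A view from straight above brought the ring, thread and tip to within about 1 mm of each other.
- **Bystanders:** I made no separate position check of the mug, jar or stapler, but the arm never went low near them.

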